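# Load the core tray, line up the quarter-turn stud and hold the gate shut

## Robot

A 7-joint arm with a two-finger parallel gripper is mounted at the origin on the work surface. World frame = base frame: x ahead of the robot, y to its left, z up, the work surface at z = 0. Lengths are in m, angles in rad, forces in N, time in s.
With the tool pointing down it reaches from about 0.425 to 0.875 m from the base axis. Payload 4.7 kg.
Tool frame: the origin (TCP) lies between the finger pads; the fingertips stand 8 mm ahead of it and the grasp point (between the pads) lies 11 mm behind it; z points along the fingers, y is the direction in which the jaws open and shut (so a half turn about z gives the same grasp; the last joint's range is limited). The gripper opens to 87 mm and grips with 3 to 60 N. Pads are 19 mm wide; open, the fingers measure 117 mm over their backs; the gripper's body (75 mm by 190 mm) begins 51 mm behind the grasp point.
Start: joints at [1.198, 0.321, -0.07, 1.45, 0.023, 1.371, -0.057], TCP at [0.245, -0.602, 0.231] pointing down, gripper open.
Joint ranges: [-2.86, 2.86], [-0.3, 2.09], [-1.38, 1.24], [0.06, 2.45], [-1.56, 4.7], [0.09, 2.05], [-2.69, 2.69]. Speed limits (rad/s): [2.57, 2.57, 3.14, 3.14, 3.14, 3.14, 3.14].

## Interface

Orientations are given as a rotation vector (axis times angle).
In Python, from bench import ctrl, optics, ticket gives the robot as it stands.
- The arm moves only by the tool play_rows, never from a script. Its argument "motion" is a list of rows, each a list of 5 numbers: the closure, from 0 (fully open) to 1 (shut), then the shift along the tool's x, y, z in cm, then the turn about the tool's z in rad. In form: [[jaw, tx, ty, tz, spin], ...]. A call has 1 to 20 rows; each row shifts and turns the commanded pose from where the row before left it, along the tool's axes as they then stand; what a row does not reach is not made up. A row lasts 1/8 s, in which the tool goes at most 62.5 mm and 10.7 degrees, less where a joint would pass 70% of its speed; a pose out of reach is approached as far as the arm can. A call is refused whole if a number of a shift passes 6.25 or a number of a turn 0.188, either way. A call with a gripper value outside its range is refused whole. The fingers move at their own pace and stop on an object; "force" is the grip in N (left out, the last holds). Time passes only in rows, so rows that do not move let the fingers close. It gives the time, the measured TCP pose, the force and the opening at its end, in the units of the state.
- ctrl.get_state(): the state, without advancing time (a new reading comes with each control period).
- optics.get_image(name): name is "side" or "top"; returns the picture (400x640x3 uint8, red, green, blue); there is no depth.
- optics.calibration(name): a dict with "K" (3x3 intrinsics, pixels), "distortion" ([k1, k2, p1, p2, k3] as OpenCV has them; the pictures are not rectified), "pose" (4x4, takes a point from camera to world coordinates). Camera axes: x right, y down, z forward; pixel columns grow to the right and rows downward; lengths in m; the calibration is good to about 2 mm. A picture is of the moment at which its call begins. calibration takes no time and is no camera call.
- ticket.close_job(): hands the job in, once; it reports no verdict.
The state is a dict: "time": time; "joint_positions": joint angles; "qd": joint speeds; "joint_torque": joint torques, N m; "position": TCP position; "tool_rot": TCP orientation; "ft_force": force on the tool from outside, world axes, zero at the start; "torque": the same for the moment, N m; "grip_width": opening from 0.0 (shut) to 1.0 (fully open).
Only numpy, scipy, OpenCV 4.12 (cv2) and the standard library are available. Lean on these libraries where they do the work, as an engineer would, in place of code of your own. Each camera call takes 0.05 s, during which the arm holds its last target.

## Task

Slide the tray with the granite core fully home into the slotted holder. Then turn the holder's quarter-turn stud until its wing lines up with the slot in the hinged gate, and swing the gate down over it. Finish while still holding the gate pressed flat against the holder, because it springs open if let go; keep the core in its tray and leave everything else on the table where it is.

Things in the scene. Friction and masses are not known exactly. Their poses are not given: they have to be found in the camera images.
- dock: grey steel holder fixed to the table, 45 mm high, from y -60 to 60 mm; origin on the table under the middle of its bay. The bay runs along y on the bare table: mouth at y = 60, stop face at y = -54. It is 51 mm wide above z = 18 and 63 mm below (grooves for runners), so the tray goes in along -y, not from above. Cheeks end at x = -37.5 and, a broad block with the stud, x = 85
- dock_mouth (a point): middle of the bay's mouth at table level (x 0, y 60 mm of the holder; axes as the holder's). From here two 18 mm high guide plates flare outward to 25 mm in front of the mouth, there 51 mm either side of the middle
- tray_handle (a point): centre of the tray's black handle block: 24 mm wide (x), 16 long (y), top 64 mm and this point 34 mm above the tray's underside; axes of the tray. The aluminium tray lies flat on the table, reaches 132 mm from here to -y (this end goes in first) and 10 to +y, body 46 wide, 58 over the runners, walls 18 high. Home against the stop, this point is at x 0, y 78 of the holder
- core_center (a point): centre of the red granite core lying lengthwise in the tray, 36 mm diameter, 85 long, top 40 mm above the table; starts about 71 mm from the handle's centre towards the tray's -y. With the tray 0.4 to 0.7 kg: slide the tray on the table by its handle rather than lift it
- stud (a joint): angle of the quarter-turn stud about the vertical, rad, counter-clockwise from above positive; 0 = wing along the holder's y, lined up with the gate's slot. Starts at 0.85 to 1.45 (crosswise), turns from -0.6 to 1.65 with a light drag (0.05 N m) and stays where it is left
- stud_grip (a point): centre of the stud's wing, 66 mm above the table, on the turning axis, at x = +58, y = +15 mm of the holder. The wing is an upright steel bar 34 mm long, 10 mm thick, 26 mm high (z 53 to 79 mm) standing over the block's top at 45 mm
- gate (a joint): opening angle of the hinged steel gate, rad: 0 = flat on the holder's top, 1.57 = upright; starts open at about 1.55 to 1.85. A spring (0.31 N m/rad, at rest at 1.7) swings it open when let go; holding it shut takes about 5 N pressed down 92 mm from the hinge. A stud turned more than about 0.2 rad from the slot blocks it
- gate_hinge (a point): point on the gate's hinge line, which runs along the holder's x at its end away from the mouth (x 0, y -58, z 48 mm of the holder). The gate is a 4 mm plate from x -37 to 83 mm, 118 mm long from the hinge; shut, it covers bay and stud block towards the mouth. Its slot for the wing spans x 49.5 to 66.5 and 52 to 100 mm from the hinge
- gate_press (a point): point on the gate's outer face (upper face when shut, the one away from the mouth when open), 92 mm from the hinge, on the bay's middle line (x = 0 of the holder); shut it is 50 mm above the table and at y = +34 mm of the holder
- crucible_mid (a point): grey ceramic crucible, an open cup 48 mm across and 45 mm high; point at half height. Bystander, not to be moved
- bob_mid (a point): brass plumb bob standing on its flat head with the point up, 32 mm across, 72 mm high; point at half height. Bystander
- tally_mid (a point): black plastic tally counter with a press knob, 45 x 55 x 24 mm, lying flat; point at its centre. Bystander
- stub_mid (a point): short loose red granite core stub lying on its own on the table, 36 mm diameter, 55 mm long; point at its centre. Bystander
- marker_mid (a point): wooden run-marker block 70 x 40 x 30 mm; point at its centre. Bystander
- dropper_mid (a point): small white plastic dropper bottle, 36 mm across, 75 mm high; point at half height. Bystander
- brush_grip (a point): hand brush lying flat; point on its handle. Bystander
Not all that is in view belongs to the job. What is shaped like the part that bears core_center but purple is not meant.

How it is judged:
On the way, in this order (a step that is already met when the one before it is completed fails the run):
1. the tray, with the core lying in it, is fully home in the holder (y of tray_handle in the frame of dock below 0.083 m and x of tray_handle in the frame of dock between -0.008 and 0.008 m and z of tray_handle in the frame of dock below 0.042 m and angle between the y axis of tray_handle and the y axis of dock, either way round below 0.1 rad and y of core_center in the frame of tray_handle between -0.12 and -0.02 m and x of core_center in the frame of tray_handle between -0.012 and 0.012 m and z of core_center in the frame of tray_handle below 0 m), for 0.2 s.
2. the stud's wing is lined up with the gate's slot, the tray still home (all of step 1 and value of joint stud between -0.15 and 0.15 rad), for 0.2 s.
At the end, for the whole second after the job is handed in: The tray is home within 5 mm of the stop with the core in it, the stud's wing is within 0.25 rad of the slot (within 0.15 rad when it was turned), the gate is shut within 0.05 rad and the fingers still press on it with more than 2 N. Bystanders are within 30 mm of where they started (all of step 1 and value of joint stud between -0.25 and 0.25 rad and value of joint gate below 0.05 rad and contact force between the fingers and gate above 2 N); the arm keeps its last pose, push and grip.
It fails at once if a bystander is moved more than 30 mm (distance of any of crucible_mid, bob_mid, tally_mid, stub_mid, marker_mid, dropper_mid, brush_grip from where it was at the start of the episode above 0.03 m).
It also fails if it takes over 59 s, if anything falls off the work surface, if the arm or the gripper's body presses on something with over 40 N, if the wrist force passes 120 N, or if a joint passes its speed limit or range.

## Working session

There is one attempt and no reset: what is moved stays moved. The work goes in short steps, Python scripts to look and compute and a tool call to move; the robot and the scene stay as the last step left them, time stands still between calls to the robot, and variables do not carry over. Pictures are saved under pics/ and viewed, and the job is handed in when it is done.

Besides the shell and the picture viewer there is one more tool, called after "Emit:" as name(argument=value, ...) on one line, values as JSON. play_rows: Moves the arm, as the interface text tells. Its arguments: {"type":"object","properties":{"motion":{"type":"array"},"force":{"type":"number"}},"required":["motion"]}

```bash
ls; mkdir -p pics; python3 - <<'E'
from bench import ctrl, optics, ticket
import cv2
print(ctrl.get_state())
for n in ("side","top"):
    im=optics.get_image(n); cv2.imwrite(f"pics/{n}0.png",im[:,:,::-1])
    c=optics.calibration(n); print(n,c)
E
```

```text
pics
{'time': 0.0, 'joint_positions': array([ 1.19808785,  0.32181645, -0.07008961,  1.45166982,  0.0225862 ,
        1.37082142, -0.05688499]), 'qd': array([ 2.10313816e-03, -4.68233206e-04,  1.79699647e-04,  5.79043048e-04,
       -2.44801714e-03,  8.50518995e-05,  1.52137835e-03]), 'joint_torque': array([-1.12344583e-04, -4.91288495e+01, -4.04223762e-01, -3.12527919e+01,
       -6.41131564e-02,  4.37730260e-02,  1.89323346e-04]), 'position': array([ 0.24495767, -0.6014865 ,  0.2294684 ]), 'tool_rot': array([-3.08116617e+00, -6.03529264e-01,  7.11676211e-04]), 'ft_force': array([-0.32718614, -0.2256006 ,  0.08153081]), 'torque': array([-0.03726438,  0.00639947,  0.06302738]), 'grip_width': 0.9988416287576815}
side {'K': array([[472.02327209,   0.        , 315.95553623],
       [  0.        , 472.02327209, 198.87889671],
       [  0.        ,   0.        ,   1.        ]]), 'distortion': array([-0.04249697,  0.        ,  0.        ,  0.        ,  0.        ]), 'pose': array([[-0.66412822, -0.49178867,  0.56309645, -0.24158414],
       [-0.74745872,  0.42119436, -0.51371273,  0.71872413],
       [ 0.01546505, -0.76206247, -0.64731879,  0.99837961],
       [ 0.        ,  0.        ,  0.        ,  1.        ]])}
top {'K': array([[403.81990362,   0.        , 319.95281021],
       [  0.        , 403.81990362, 198.02584809],
       [  0.        ,   0.        ,   1.        ]]), 'distortion': array([-0.09314867,  0.        ,  0.        ,  0.        ,  0.        ]), 'pose': array([[-0.00634579, -0.98873155,  0.14956486,  0.38961666],
       [-0.99981474,  0.00899139,  0.01701911, -0.03361791],
       [-0.01817213, -0.14942915, -0.98860543,  1.29447112],
       [ 0.        ,  0.        ,  0.        ,  1.        ]])}
```

View pics/top0.png

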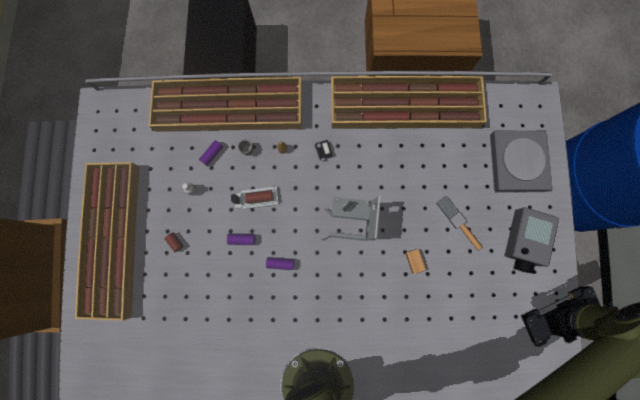

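View pics/side0.png

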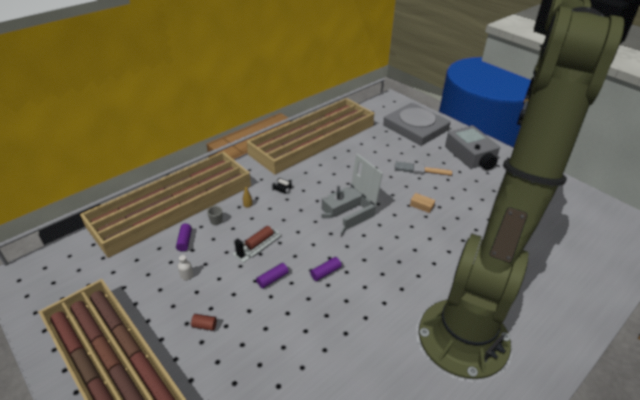

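```bash
cat > h.py <<'E'
import numpy as np, cv2
from bench import ctrl, optics, ticket
from scipy.spatial.transform import Rotation as R
def px2w(n,px,z):
    c=optics.calibration(n);K=c["K"];T=c["pose"]
    u=cv2.undistortPoints(np.array(px,float).reshape(-1,1,2),K,c["distortion"]).reshape(-1,2)
    d=np.c_[u,np.ones(len(u))]@T[:3,:3].T;o=T[:3,3]
    z=np.broadcast_to(z,len(u))
    return o+d*((z-o[2])/d[:,2])[:,None]
def w2px(n,P):
    c=optics.calibration(n);T=np.linalg.inv(c["pose"])
    return cv2.projectPoints(np.array(P,float).reshape(-1,1,3),cv2.Rodrigues(T[:3,:3])[0],T[:3,3],c["K"],c["distortion"])[0].reshape(-1,2)
def tri(pt,ps):
    ms=[];os=[]
    for n,p in(("top",pt),("side",ps)):
        a=px2w(n,[p],0.0)[0];o=optics.calibration(n)["pose"][:3,3];d=(a-o)/np.linalg.norm(a-o);ms.append(np.eye(3)-np.outer(d,d));os.append(o)
    return np.linalg.solve(ms[0]+ms[1],ms[0]@os[0]+ms[1]@os[1])
def crop(im,x0,y0,x1,y1,s,fn):
    c=cv2.resize(im[y0:y1,x0:x1,::-1],None,fx=s,fy=s,interpolation=cv2.INTER_CUBIC)
    for x in range(x0,x1,10):
        cv2.line(c,((x-x0)*s,0),((x-x0)*s,6),(0,0,255),1); cv2.putText(c,str(x),((x-x0)*s,16),0,.35,(0,0,255),1)
    for y in range(y0,y1,10):
        cv2.line(c,(0,(y-y0)*s),(6,(y-y0)*s),(0,0,255),1); cv2.putText(c,str(y),(8,(y-y0)*s+4),0,.35,(0,0,255),1)
    cv2.imwrite(fn,c)
E
python3 - <<'E'
from h import *
t=cv2.imread("pics/top0.png")[:,:,::-1];s=cv2.imread("pics/side0.png")[:,:,::-1]
crop(t,310,185,410,250,8,"pics/t_dock.png")
crop(t,220,170,320,240,8,"pics/t_tray.png")
crop(s,310,145,400,235,6,"pics/s_dock.png")
crop(s,225,215,295,265,8,"pics/s_tray.png")
E
```

```text
(no output)
```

View pics/t_dock.png

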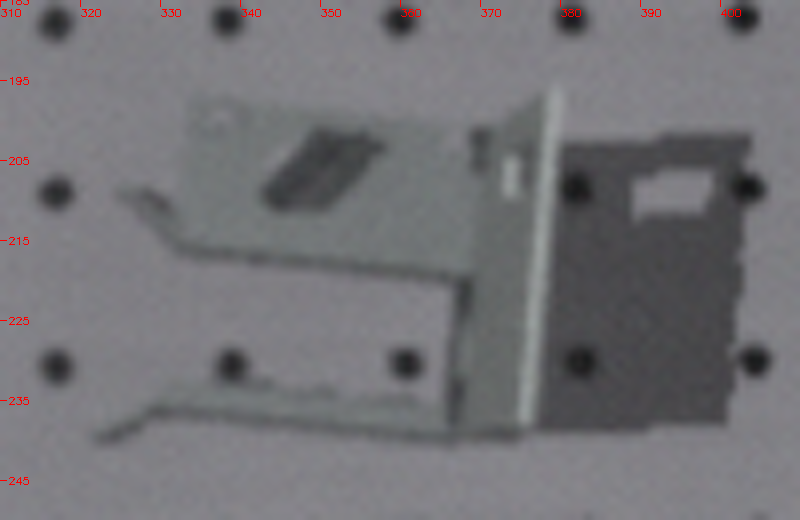

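View pics/t_tray.png

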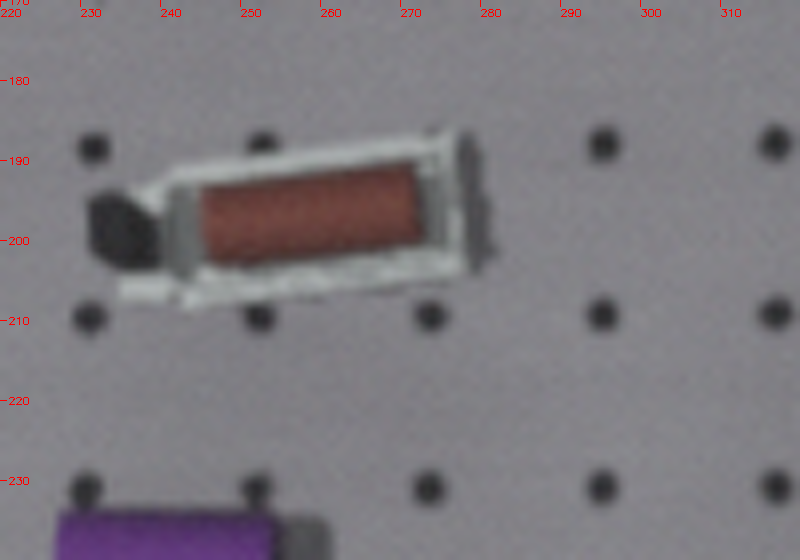

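View pics/s_dock.png

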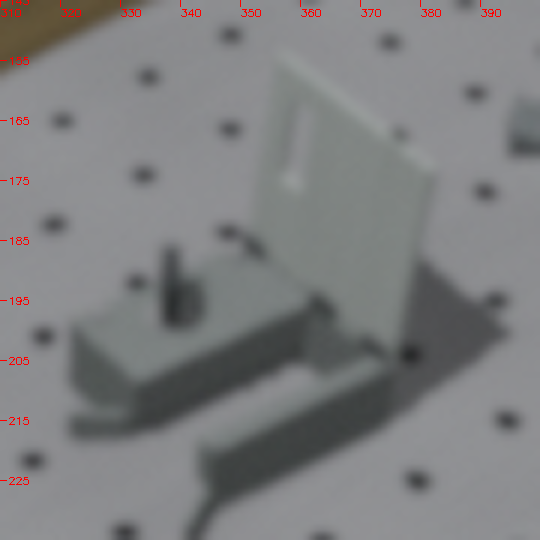

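View pics/s_tray.png

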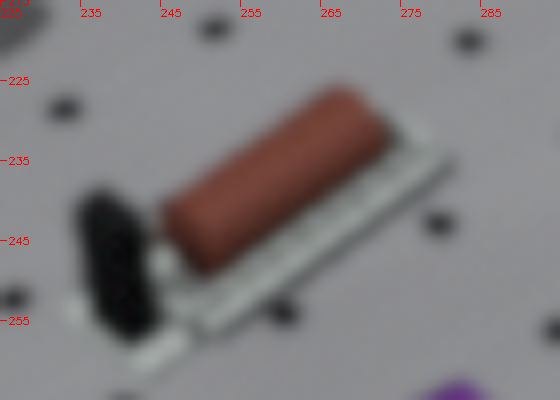

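```bash
cat > dock.py <<'E'
from h import *
from scipy.optimize import least_squares
def T(p,P): # p x,y,yaw
    P=np.array(P,float)/1000; c,s=np.cos(p[2]),np.sin(p[2])
    return np.c_[p[0]+c*P[:,0]-s*P[:,1],p[1]+s*P[:,0]+c*P[:,1],P[:,2]]
def gate(a,x,r,t=0): # x mm, r from hinge
    return [x,-58+r*np.cos(a)-t*np.sin(a),48+r*np.sin(a)+0]
E
cat > fit.py <<'E'
from dock import *
tp=[((85,60,45),(190,97)),((25.5,60,45),(185,245)),((-37.5,60,45),(160,412)),((25.5,-54,45),(458,275)),((-25.5,-54,45),(450,398))]
tp=[(a,(b[0]/8-.44+310,b[1]/8-.44+185)) for a,b in tp]
tg=[((83,118),(556,90)),((-37,118),(528,425))]
tg=[(a,(b[0]/8-.44+310,b[1]/8-.44+185)) for a,b in tg]
sp=[((85,60,45),(72,325)),((25.5,60,45),(135,383)),((-25.5,60,45),(200,445)),((25.5,-54,45),(312,298))]
sp=[(a,(b[0]/6-.42+310,b[1]/6-.42+145)) for a,b in sp]
sg=[((83,118),(283,48)),((-37,118),(437,168)),((-37,0),(395,365))]
sg=[(a,(b[0]/6-.42+310,b[1]/6-.42+145)) for a,b in sg]
def res(p,full=False):
    o=[]
    for n,pp,gg in(("top",tp,tg),("side",sp,sg)):
        W=T(p,[a for a,_ in pp]+[gate(p[3],*a) for a,_ in gg])
        o.append(w2px(n,W)-np.array([b for _,b in pp+gg]))
    if full:return o
    return np.vstack(o).ravel()
if __name__=="__main__":
    r=least_squares(res,[0.42,-0.1,0,1.6],loss="soft_l1")
    print(r.x.round(4));[print(x.round(1)) for x in res(r.x,True)]
    p=r.x; np.save("dock.npy",p)
E
python3 fit.py
```

```text
[ 0.4906 -0.1037 -0.1095  1.6716]
[[-0.2  0.3]
 [-1.4  0.6]
 [-0.3 -0.1]
 [ 1.   0.5]
 [ 0.6  1.5]
 [ 0.3 -0.1]
 [ 0.3  0.4]]
[[-0.6 -1. ]
 [ 0.3 -0.3]
 [-0.3 -1.3]
 [-0.4  0.4]
 [-0.4  0.4]
 [-0.3 -0.1]
 [-0.2 -1.2]]
```

```bash
cat > ov.py <<'E'
from dock import *
def box(x0,x1,y0,y1,z0,z1):
    P=[(x,y,z) for z in(z0,z1) for x,y in((x0,y0),(x1,y0),(x1,y1),(x0,y1))]
    return [(P[i],P[j]) for i,j in((0,1),(1,2),(2,3),(3,0),(4,5),(5,6),(6,7),(7,4),(0,4),(1,5),(2,6),(3,7))]
def tray(p,cy=-71): # frame of handle ground
    return box(-12,12,-8,8,18,64)+box(-23,23,-132,10,0,18)+box(-29,29,-132,10,0,2)+box(-18,18,cy-42.5,cy+42.5,4,40)
def draw(im,n,segs,p,x0,y0,x1,y1,s,fn,col=(0,255,255)):
    c=cv2.resize(im[y0:y1,x0:x1,::-1],None,fx=s,fy=s,interpolation=cv2.INTER_CUBIC)
    for a,b in segs:
        q=(w2px(n,T(p,[a,b]))-[x0,y0]+.5)*s-.5
        cv2.line(c,tuple(np.int32(q[0].round()).tolist()),tuple(np.int32(q[1].round()).tolist()),col,1)
    cv2.imwrite(fn,c)
def studseg(a):
    o=[]
    for q in box(-5,5,-17,17,53,79):
        o.append(tuple((58+np.cos(a)*v[0]-np.sin(a)*v[1],15+np.sin(a)*v[0]+np.cos(a)*v[1],v[2]) for v in q))
    return o
def dockseg(a,st):
    g=[[gate(a,*v) for v in e] for e in(((-37,0),(-37,118)),((-37,118),(83,118)),((83,118),(83,0)),((49.5,52),(49.5,100)),((66.5,52),(66.5,100)),((49.5,52),(66.5,52)),((49.5,100),(66.5,100)))]
    fl=[((25.5,60,18),(51,85,18)),((-25.5,60,18),(-51,85,18)),((25.5,60,0),(51,85,0)),((-25.5,60,0),(-51,85,0))]
    return box(25.5,85,-60,60,0,45)+box(-37.5,-25.5,-60,60,0,45)+box(-25.5,25.5,-60,-54,0,45)+g+studseg(st)+fl
E
cat > ftray.py <<'E'
from ov import *
t=cv2.imread("pics/top0.png")[:,:,::-1];s=cv2.imread("pics/side0.png")[:,:,::-1]
def mask(im,x0,y0,x1,y1,kind):
    h=im.astype(int);m=np.zeros(im.shape[:2],np.uint8)
    k=(h[...,0]-h[...,2]>30)&(h[...,0]-h[...,1]>25) if kind=="red" else h.sum(2)<150
    m[y0:y1,x0:x1]=k[y0:y1,x0:x1];return m
m=mask(t,225,175,290,215,"red");M=cv2.moments(m,True)
a=.5*np.arctan2(2*M["mu11"],M["mu20"]-M["mu02"]);c=np.array([M["m10"]/M["m00"],M["m01"]/M["m00"]])
print("core top",c,np.degrees(a),M["m00"])
w=px2w("top",[c,c+np.array([np.cos(a),np.sin(a)])*10],0.03);print(w)
m2=mask(s,225,215,295,265,"red");M=cv2.moments(m2,True);c2=np.array([M["m10"]/M["m00"],M["m01"]/M["m00"]]);print("side",c2,M["m00"], "tri",tri(c,c2))
for n,im,b in(("top",t,(225,185,243,212)),("side",s,(230,235,250,262))):
    m=mask(im,*b,"blk");M=cv2.moments(m,True);print(n,"handle",M["m10"]/M["m00"],M["m01"]/M["m00"],M["m00"])
    globals()["hc_"+n]=(M["m10"]/M["m00"],M["m01"]/M["m00"])
print(tri(hc_top,hc_side))
d=w[0]-w[1]; yaw=np.arctan2(-d[0],d[1]);print("yaw",yaw)
# joint fit of the moments: side too
E
python3 ftray.py
```

```text
core top [258.43902439 196.36097561] -6.5231295023972375 205.0
[[0.58806197 0.18407429 0.03      ]
 [0.59142661 0.15229063 0.03      ]]
side [258.96168582 236.49042146] 261.0 tri [0.5882661  0.18438925 0.02417436]
top handle 235.1578947368421 198.42105263157896 38.0
side handle 240.04237288135593 247.6949152542373 118.0
[0.58017168 0.25669251 0.03325175]
yaw 0.10546768019459826
```

```bash
python3 - <<'E'
from ov import *
t=cv2.imread("pics/top0.png")[:,:,::-1];s=cv2.imread("pics/side0.png")[:,:,::-1]
p=np.load("dock.npy");tp=(0.5803,0.2565,0.108)
for n,im,b,k in(("top",t,(310,185,410,250),8),("side",s,(310,145,400,235),6)):
    draw(im,n,dockseg(p[3],1.0),p[:3],*b,k,f"pics/ov_{n}_dock.png")
for n,im,b,k in(("top",t,(220,170,320,240),8),("side",s,(225,215,295,265),8)):
    draw(im,n,tray(tp,-72.5),tp,*b,k,f"pics/ov_{n}_tray.png")
def pad(a,b):
    A=cv2.imread(a);B=cv2.imread(b);h=max(A.shape[0],B.shape[0])
    o=[cv2.copyMakeBorder(x,0,h-x.shape[0],0,0,0) for x in(A,B)]
    return np.hstack(o)
for q in("dock","tray"):
    im=pad(f"pics/ov_top_{q}.png",f"pics/ov_side_{q}.png")
    cv2.imwrite(f"pics/ov_{q}.png",cv2.resize(im,None,fx=800/im.shape[1],fy=800/im.shape[1],interpolation=cv2.INTER_AREA))
E
```

```text
(no output)
```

View pics/ov_top_dock.png

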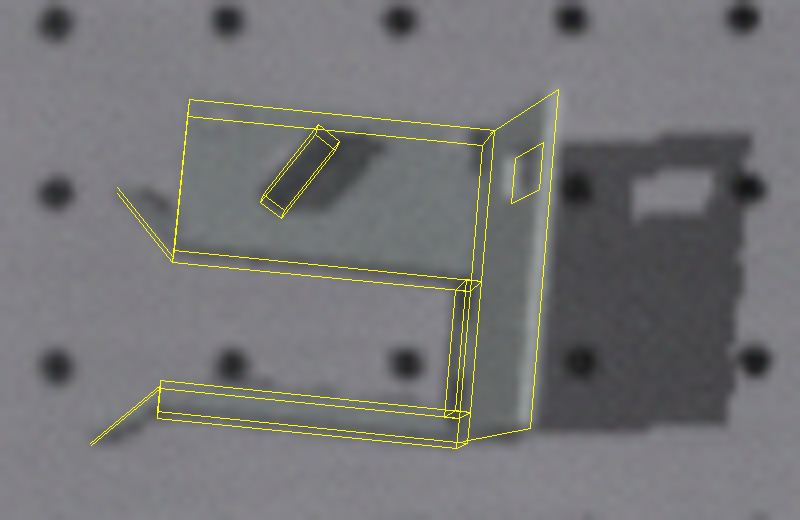

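View pics/ov_side_dock.png

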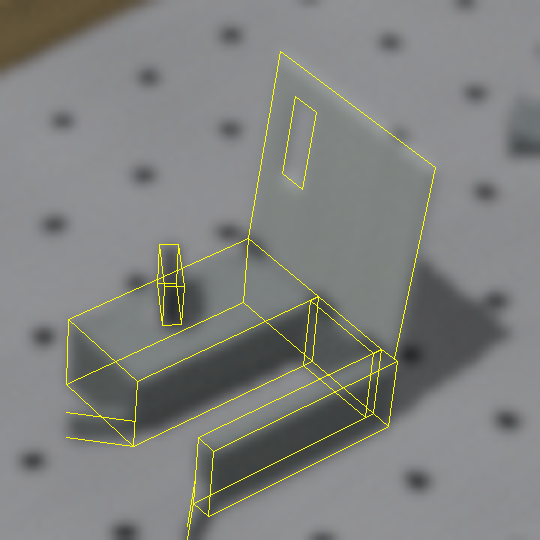

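View pics/ov_top_tray.png

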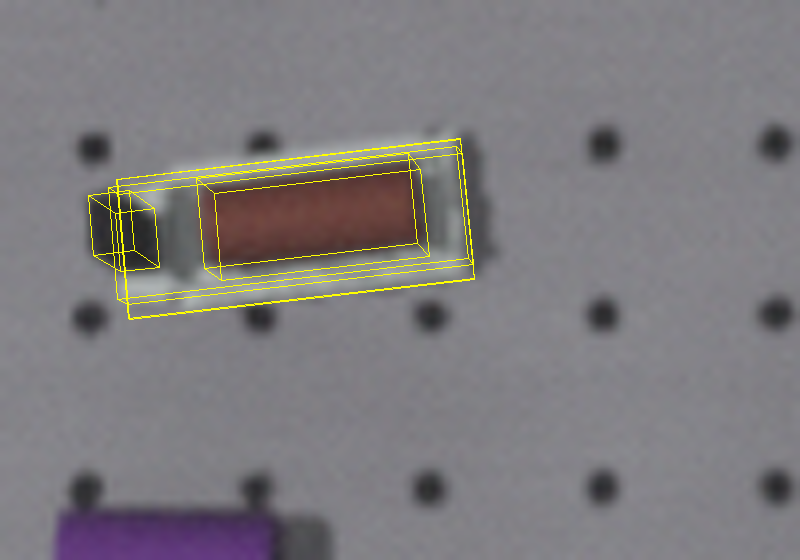

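View pics/ov_side_tray.png

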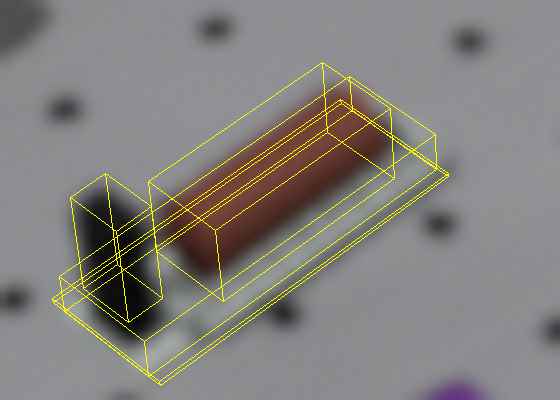

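Emit:
play_rows(motion=[[0,0,0,0,-0.185],[0,0,0,0,-0.185],[0,0,0,0,-0.185],[0,0,0,0,-0.185],[0,0,0,0,-0.185],[0,0,0,0,-0.185],[0,0,0,0,-0.18],[0,0,4,0,0],[0,0,4,0,0],[0,0,4,0,0],[0,0,4,0,0],[0,4,2,0,0],[0,4,2,0,0],[0,4,2,0,0],[0,4,2,0,0],[0,0,0,0,0]])

```text
time: 2.1
position: [0.4697, -0.4124, 0.2307]
tool_rot: [-2.091, -2.344, -0.003]
ft_force: [0.0, -0.8, 0.2]
grip_width: 0.999
```

```bash
cat >> h.py <<'E'
def delta(target,yaw_y=None):
    """target world TCP; prints shift in tool axes (cm) now, and the spin needed so tool y has world angle yaw_y"""
    s=ctrl.get_state();M=R.from_rotvec(s["tool_rot"]).as_matrix()
    psi=np.arctan2(M[1,1],M[0,1])
    print("t",round(s["time"],2),"pos",s["position"].round(4),"tooly ang",round(psi,4),"z",M[:,2].round(3),"q",s["joint_positions"].round(2),"F",s["ft_force"].round(1),"w",round(s["grip_width"]*87,1))
    print("shift cm (current axes)",(M.T@(np.array(target)-s["position"])*100).round(2))
    if yaw_y is not None:
        d=(yaw_y-psi+np.pi)%(2*np.pi)-np.pi
        M2=M@R.from_rotvec([0,0,-d]).as_matrix()
        print("spin",round(-d,3),"shift after spin",(M2.T@(np.array(target)-s["position"])*100).round(2))
E
python3 -c "
from h import *
delta([0.5803,0.2565,0.2],0.108)"
```

```text
t 2.1 pos [ 0.4697 -0.4124  0.2307] tooly ang 0.1138 z [ 0.001  0.002 -1.   ] q [ 0.98  0.29 -0.37  1.51  0.1   1.36  0.72] F [ 0.  -0.8  0.2] w 86.9
shift cm (current axes) [65.2  18.58  3.21]
spin 0.006 shift after spin [65.3  18.2   3.21]
```

Emit:
play_rows(motion=[[0,5,1.4,0,0],[0,5,1.4,0,0],[0,5,1.4,0,0],[0,5,1.4,0,0],[0,5,1.4,0,0],[0,5,1.4,0,0],[0,5,1.4,0,0],[0,5,1.4,0,0],[0,5,1.4,0,0],[0,5,1.4,0,0],[0,5,1.4,0,0],[0,5,1.4,0,0],[0,5.2,1.8,3.2,0.006],[0,0,0,0,0],[0,0,0,0,0]])

```text
time: 3.98
position: [0.5832, 0.2483, 0.1984]
tool_rot: [2.109, 2.329, -0.002]
ft_force: [1.0, 0.1, 0.4]
grip_width: 1.003
```

```bash
python3 -c "
from h import *
delta([0.5803,0.2565,0.04],0.108)
for n in ('top','side'):
    im=optics.get_image(n); cv2.imwrite(f'pics/{n}1.png',im[:,:,::-1])
crop(cv2.imread('pics/side1.png')[:,:,::-1],180,150,320,270,5,'pics/s1.png')
crop(cv2.imread('pics/top1.png')[:,:,::-1],180,150,320,240,5,'pics/t1.png')
"
```

```text
t 3.98 pos [0.5832 0.2483 0.1984] tooly ang 0.099 z [-0.001 -0.001 -1.   ] q [ 0.16  0.4  -0.78  1.52  0.29  1.34 -0.55] F [1.  0.1 0.4] w 87.2
shift cm (current axes) [ 0.86 -0.19 15.84]
spin -0.009 shift after spin [ 0.87 -0.18 15.84]
```

View pics/s1.png

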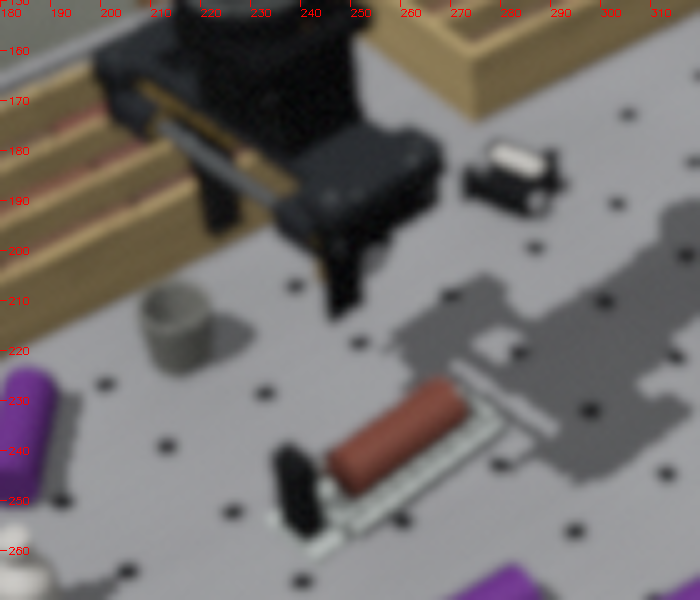

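View pics/t1.png

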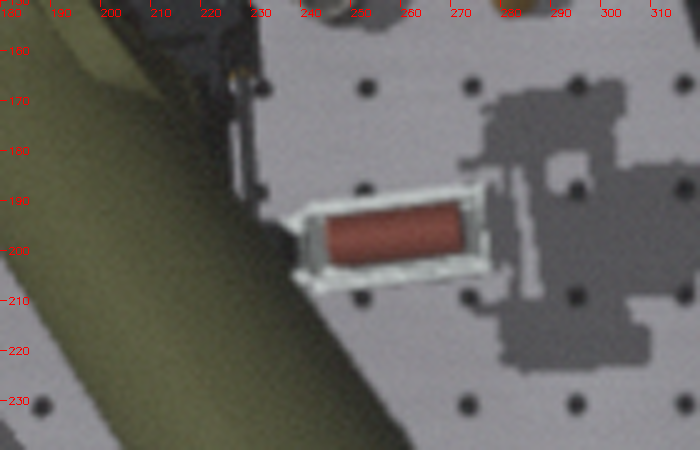

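Emit:
play_rows(motion=[[0,0.87,-0.18,0,-0.009],[0,0,0,3,0],[0,0,0,3,0],[0,0,0,3,0],[0,0,0,2.5,0],[0,0,0,2,0],[0,0,0,1.3,0],[0,0,0,0.7,0],[0,0,0,0,0]])

```text
time: 5.2
position: [0.58, 0.2581, 0.0441]
tool_rot: [-2.097, -2.339, 0.0]
ft_force: [0.0, 0.3, 0.8]
grip_width: 0.997
```

```bash
python3 -c "
from h import *
delta([0.5803,0.2565,0.042],0.108)
im=optics.get_image('side'); cv2.imwrite(f'pics/side2.png',im[:,:,::-1])
crop(cv2.imread('pics/side2.png')[:,:,::-1],180,150,320,270,5,'pics/s2.png')
"
```

```text
t 5.2 pos [0.58   0.2581 0.0441] tooly ang 0.109 z [-0. -0. -1.] q [ 0.1   0.55 -0.72  1.66  0.4   1.08 -0.63] F [0.  0.3 0.8] w 86.8
shift cm (current axes) [-0.16  0.01  0.21]
spin 0.001 shift after spin [-0.16  0.01  0.21]
```

View pics/s2.png

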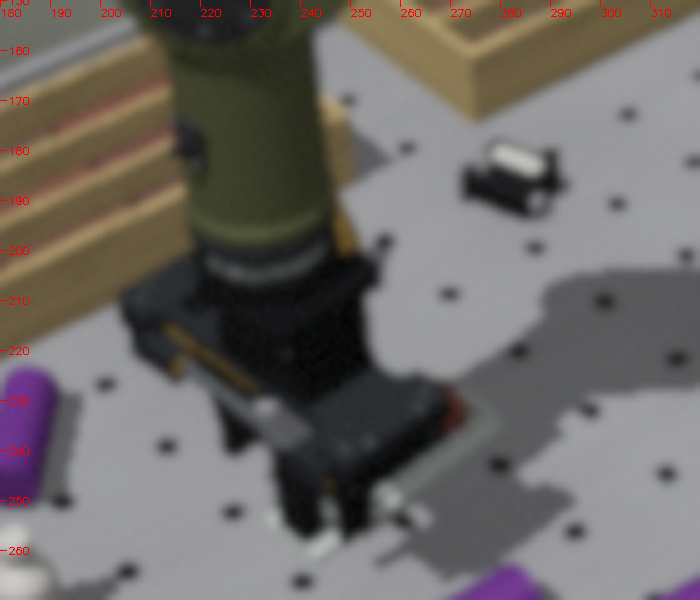

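Fingers are down around the handle (about px 235–255, 240–258). Close.

Emit:
play_rows(motion=[[0,-0.1,0,0.2,0],[0.4,0,0,0,0],[0.6,0,0,0,0],[0.7,0,0,0,0],[0.8,0,0,0,0],[0.9,0,0,0,0],[0.9,0,0,0,0],[0.9,0,0,0,0]], force=25)

```text
time: 6.25
position: [0.5801, 0.257, 0.0421]
tool_rot: [2.097, 2.339, -0.0]
ft_force: [0.5, 1.0, -0.0]
grip_width: 0.283
```

```bash
cat > tgt.py <<'E'
from dock import *
def dw(x,y,z,p=None):
    p=np.load("dock.npy") if p is None else p
    return T(p[:3],[[x,y,z]])[0]
E
python3 -c "
from tgt import *
p=np.load('dock.npy')
delta([*dw(0,190,0)[:2],0.042],p[2]); print(dw(0,190,0),dw(0,78,0))
"
```

```text
t 6.25 pos [0.5801 0.257  0.0421] tooly ang 0.109 z [-0. -0. -1.] q [ 0.1   0.55 -0.72  1.67  0.4   1.08 -0.63] F [ 0.5  1.  -0. ] w 24.6
shift cm (current axes) [-1.634e+01 -8.700e+00  1.000e-02]
spin 0.219 shift after spin [-1.784e+01 -4.950e+00  1.000e-02]
[0.51138845 0.08511226 0.        ] [ 0.49914527 -0.02621656  0.        ]
```

```bash
python3 -c "
from tgt import *
p=np.load('dock.npy')
print(px2w('top',[(227,239),(254,239),(240,234),(240,245),(266,258),(295,258),(280,264)],0.018).round(3))
delta([*dw(0,225,0)[:2],0.042],p[2]); print(dw(0,225,0))
"
```

```text
[[0.454 0.285 0.018]
 [0.453 0.198 0.018]
 [0.469 0.243 0.018]
 [0.434 0.243 0.018]
 [0.393 0.159 0.018]
 [0.393 0.068 0.018]
 [0.375 0.115 0.018]]
t 6.25 pos [0.5801 0.257  0.0421] tooly ang 0.109 z [-0. -0. -1.] q [ 0.1   0.55 -0.72  1.67  0.4   1.08 -0.63] F [ 0.5  1.  -0. ] w 24.6
shift cm (current axes) [-1.292e+01 -7.940e+00  1.000e-02]
spin 0.219 shift after spin [-1.434e+01 -4.950e+00  1.000e-02]
[0.51521445 0.11990251 0.        ]
```

Emit:
play_rows(motion=[[0.9,-0.7,-0.3,0,0.011],[0.9,-1.37,-0.65,0,0.022],[0.9,-1.37,-0.65,0,0.022],[0.9,-1.37,-0.65,0,0.022],[0.9,-1.37,-0.65,0,0.022],[0.9,-1.37,-0.65,0,0.022],[0.9,-1.37,-0.65,0,0.022],[0.9,-1.37,-0.65,0,0.022],[0.9,-1.37,-0.65,0,0.022],[0.9,-1.37,-0.65,0,0.022],[0.9,-0.7,-0.35,0,0.011],[0.9,0,0,0,0],[0.9,0,0,0,0]])

```text
time: 7.88
position: [0.5157, 0.1175, 0.0421]
tool_rot: [2.342, 2.093, -0.006]
ft_force: [-3.2, -5.7, 4.0]
grip_width: 0.275
```

```bash
cat > look.py <<'E'
import sys
from ov import *
from tgt import dw
tag=sys.argv[1];names=sys.argv[2].split(",")
for n in names:
    im=optics.get_image(n); cv2.imwrite(f"pics/{n}{tag}.png",im[:,:,::-1])
E
python3 -c "
from tgt import *
p=np.load('dock.npy')
delta([*dw(0,225,0)[:2],0.042],p[2])
"; python3 look.py 3 top,side; python3 -c "
from ov import *
p=np.load('dock.npy')
t=cv2.imread('pics/top3.png')[:,:,::-1];s=cv2.imread('pics/side3.png')[:,:,::-1]
tp=ctrl.get_state()['position']
q=(tp[0],tp[1],p[2])
draw(t,'top',tray(q),q,250,170,350,245,8,'pics/t3.png')
draw(s,'side',tray(q),q,240,180,360,270,6,'pics/s3.png')
"
```

```text
t 7.88 pos [0.5157 0.1175 0.0421] tooly ang -0.112 z [-0.003 -0.003 -1.   ] q [ 0.35  0.33 -0.71  1.93  0.26  0.98 -0.59] F [-3.2 -5.7  4. ] w 23.9
shift cm (current axes) [ 0.23 -0.07  0.  ]
spin -0.002 shift after spin [ 0.23 -0.07  0.  ]
```

View pics/t3.png

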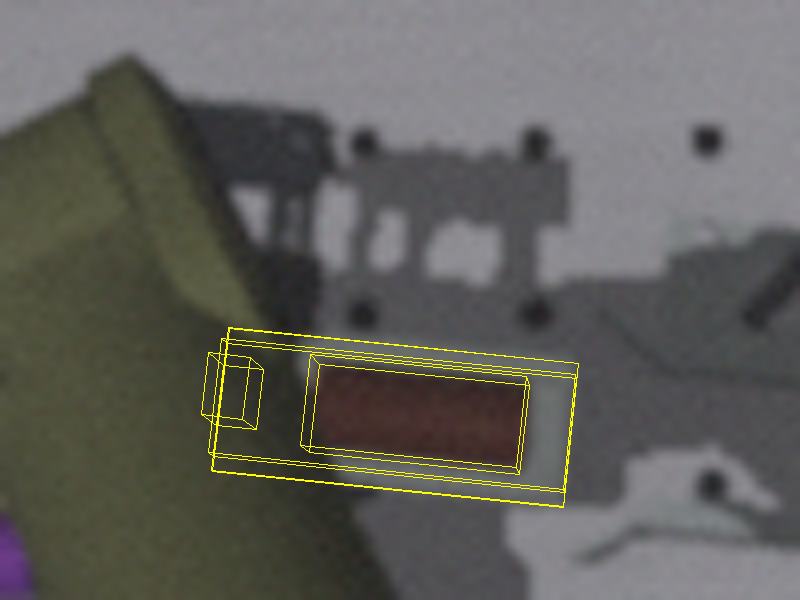

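View pics/s3.png

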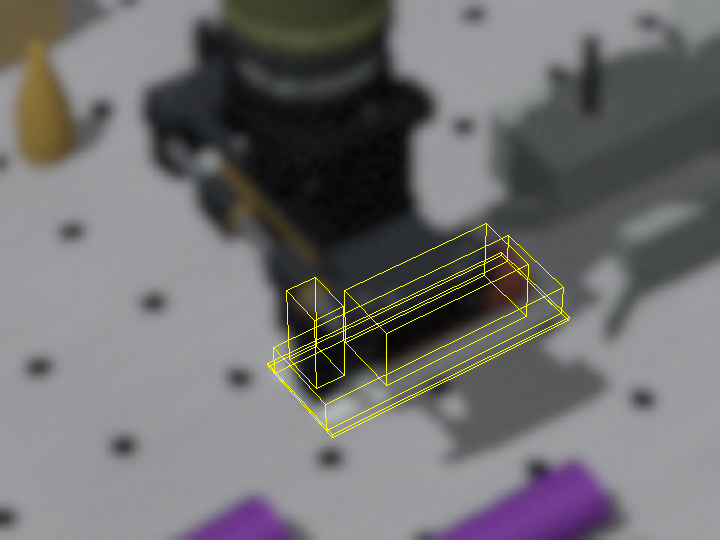

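Emit:
play_rows(motion=[[0.9,-0.7,-0.05,0,-0.002],[0.9,-0.8,0,0,0],[0.9,-0.8,0,0,0],[0.9,-0.6,0,0,0],[0.9,-0.6,0,0,0],[0.9,0,0,0,0]])

```text
time: 8.72
position: [0.5121, 0.0833, 0.042]
tool_rot: [2.34, 2.095, -0.002]
ft_force: [-0.2, -0.8, -1.5]
grip_width: 0.274
```

```bash
python3 -c "
from tgt import *
p=np.load('dock.npy')
delta([*dw(0,78,0)[:2],0.042],p[2])
"; python3 look.py 4 top; python3 -c "
from ov import *
p=np.load('dock.npy')
t=cv2.imread('pics/top4.png')[:,:,::-1]
tp=ctrl.get_state()['position']
crop(t,270,185,370,255,8,'pics/t4.png')
"
```

```text
t 8.72 pos [0.5121 0.0833 0.042 ] tooly ang -0.1101 z [-0.    -0.001 -1.   ] q [ 0.42  0.3  -0.7   1.96  0.24  0.97 -0.51] F [-0.2 -0.8 -1.5] w 23.9
shift cm (current axes) [-1.103e+01 -8.000e-02  1.000e-02]
spin -0.001 shift after spin [-1.103e+01 -9.000e-02  1.000e-02]
```

View pics/t4.png

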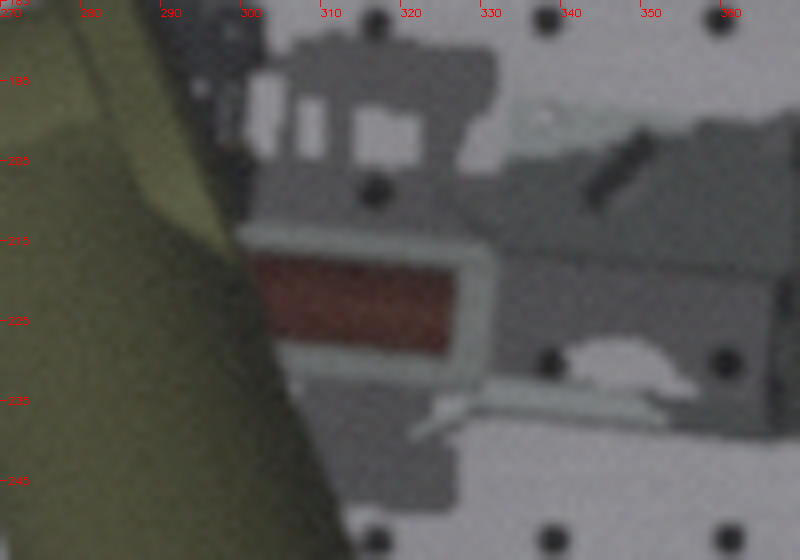

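Emit:
play_rows(motion=[[0.9,-0.6,-0.05,0,0],[0.9,-0.6,0,0,0],[0.9,-0.6,0,0,0],[0.9,-0.6,0,0,0],[0.9,-0.6,0,0,0],[0.9,0,0,0,0]])

```text
time: 9.52
position: [0.5083, 0.0534, 0.042]
tool_rot: [2.34, 2.095, -0.002]
ft_force: [0.1, -0.9, -1.6]
grip_width: 0.271
```

```bash
python3 -c "
from tgt import *
p=np.load('dock.npy')
delta([*dw(0,78,0)[:2],0.042],p[2])
"
```

```text
t 9.53 pos [0.5083 0.0534 0.042 ] tooly ang -0.1101 z [-0.    -0.002 -1.   ] q [ 0.47  0.28 -0.69  1.97  0.22  0.96 -0.44] F [ 0.1 -0.9 -1.6] w 23.6
shift cm (current axes) [-8.02 -0.03  0.02]
spin -0.001 shift after spin [-8.02 -0.04  0.02]
```

Inside the mouth with no side force. Continue.

Emit:
play_rows(motion=[[0.9,-0.7,0,0,0],[0.9,-0.7,0,0,0],[0.9,-0.7,0,0,0],[0.9,-0.7,0,0,0],[0.9,-0.7,0,0,0],[0.9,-0.7,0,0,0],[0.9,-0.7,0,0,0],[0.9,-0.7,0,0,0],[0.9,0,0,0,0]])

```text
time: 10.65
position: [0.5022, -0.0025, 0.042]
tool_rot: [2.34, 2.095, -0.002]
ft_force: [-0.5, -2.2, -2.7]
grip_width: 0.275
```

```bash
python3 -c "
from tgt import *
p=np.load('dock.npy')
delta([*dw(0,78,0)[:2],0.042],p[2])
"
```

```text
t 10.65 pos [ 0.5022 -0.0025  0.042 ] tooly ang -0.1103 z [-0.    -0.002 -1.   ] q [ 0.56  0.26 -0.67  2.    0.2   0.95 -0.32] F [-0.5 -2.2 -2.7] w 23.9
shift cm (current axes) [-2.39 -0.04  0.01]
spin -0.001 shift after spin [-2.39 -0.04  0.01]
```

Emit:
play_rows(motion=[[0.9,-0.5,0,0,0],[0.9,-0.5,0,0,0],[0.9,-0.5,0,0,0],[0.9,-0.3,0,0,0],[0.9,-0.2,0,0,0],[0.9,-0.1,0,0,0],[0.9,-0.1,0,0,0],[0.9,0,0,0,0]])

```text
time: 11.65
position: [0.4999, -0.0227, 0.0421]
tool_rot: [2.339, 2.097, -0.0]
ft_force: [-0.1, 1.3, -2.3]
grip_width: 0.271
```

```bash
python3 -c "
from tgt import *
p=np.load('dock.npy')
delta([*dw(0,78,0)[:2],0.042],p[2])
"
```

```text
t 11.65 pos [ 0.4999 -0.0227  0.0421] tooly ang -0.109 z [-0. -0. -1.] q [ 0.59  0.25 -0.66  2.    0.19  0.95 -0.27] F [-0.1  1.3 -2.3] w 23.6
shift cm (current axes) [-0.36 -0.04  0.01]
spin 0.001 shift after spin [-0.36 -0.04  0.01]
```

Emit:
play_rows(motion=[[0.9,-0.1,0,0,0],[0.9,-0.1,0,0,0],[0.9,0,0,0,0],[0.9,0,0,0,0]])

```text
time: 12.15
position: [0.4997, -0.0248, 0.0421]
tool_rot: [2.339, 2.097, -0.0]
ft_force: [0.8, 2.2, -2.1]
grip_width: 0.272
```

Emit:
play_rows(motion=[[0.9,-0.1,0,0,0],[0.9,-0.1,0,0,0],[0.9,0,0,0,0]])

```text
time: 12.52
position: [0.4995, -0.0268, 0.0421]
tool_rot: [2.339, 2.097, -0.0]
ft_force: [0.9, 1.1, -1.7]
grip_width: 0.275
```

Emit:
play_rows(motion=[[0.9,-0.1,0,0,0],[0.9,-0.1,0,0,0],[0.9,0,0,0,0]])

```text
time: 12.9
position: [0.4996, -0.0278, 0.0423]
tool_rot: [-2.339, -2.097, -0.002]
ft_force: [1.1, 4.5, -1.7]
grip_width: 0.275
```

Emit:
play_rows(motion=[[0.9,-0.1,0,0,0],[0.9,-0.1,0,0,0],[0.9,0,0,0,0]])

```text
time: 13.28
position: [0.4997, -0.0279, 0.0425]
tool_rot: [-2.337, -2.097, -0.005]
ft_force: [1.5, 8.1, -1.0]
grip_width: 0.272
```

Emit:
play_rows(motion=[[0.9,-0.15,0,0,0],[0.9,0,0,0,0],[0.9,0,0,0,0]])

```text
time: 13.65
position: [0.4998, -0.028, 0.0427]
tool_rot: [-2.336, -2.097, -0.007]
ft_force: [0.2, 11.8, 0.4]
grip_width: 0.275
```

```bash
python3 -c "
from tgt import *
p=np.load('dock.npy')
delta([*dw(0,78,0)[:2],0.042],p[2])
"; python3 look.py 5 top,side; python3 -c "
from ov import *
p=np.load('dock.npy')
t=cv2.imread('pics/top5.png')[:,:,::-1]
crop(t,300,185,400,250,8,'pics/t5.png')
crop(cv2.imread('pics/side5.png')[:,:,::-1],280,130,400,240,6,'pics/s5.png')
"
```

```text
t 13.65 pos [ 0.4998 -0.028   0.0427] tooly ang -0.1075 z [ 0.002  0.005 -1.   ] q [ 0.61  0.25 -0.66  2.    0.18  0.95 -0.25] F [ 0.2 11.8  0.4] w 23.9
shift cm (current axes) [ 0.17 -0.09  0.07]
spin 0.002 shift after spin [ 0.17 -0.09  0.07]
```

View pics/t5.png

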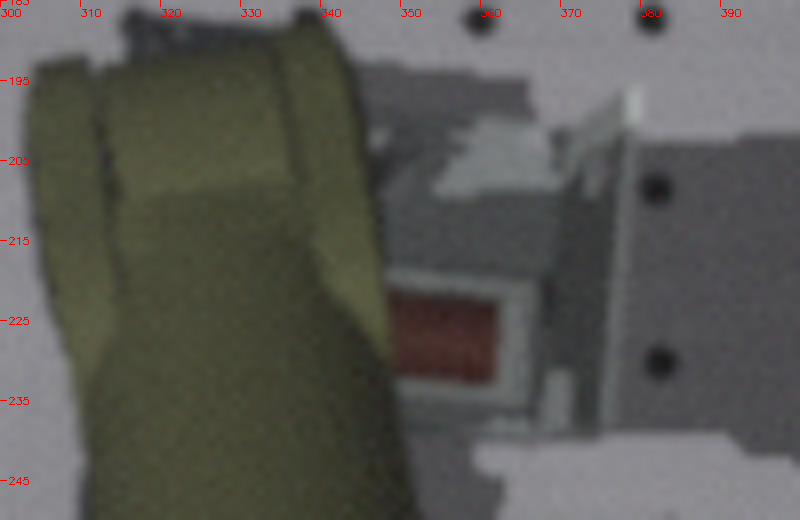

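View pics/s5.png

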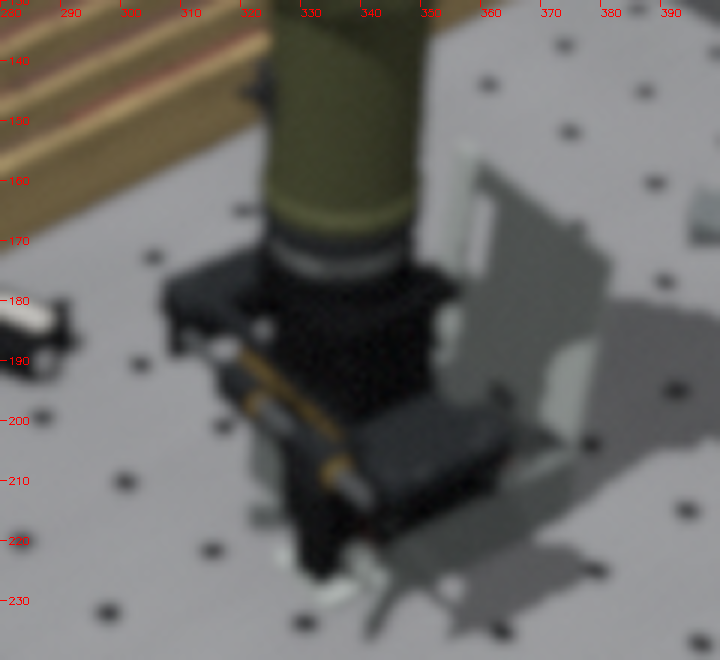

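Emit:
play_rows(motion=[[0.9,0.15,0,0,0],[0.9,0.15,0,0,0],[0.5,0,0,0,0],[0,0,0,0,0],[0,0,0,0,0],[0,0,0,0,0]])

```text
time: 14.5
position: [0.4993, -0.0296, 0.0422]
tool_rot: [2.339, 2.096, -0.0]
ft_force: [-0.8, 0.2, 0.6]
grip_width: 0.643
```

```bash
python3 -c "
from tgt import *
p=np.load('dock.npy')
delta([*dw(58,15,0)[:2],0.125],p[2]+.38);print(dw(58,15,0))
"
```

```text
t 14.5 pos [ 0.4993 -0.0296  0.0422] tooly ang -0.1096 z [ 0.    -0.001 -1.   ] q [ 0.61  0.25 -0.66  2.    0.19  0.95 -0.25] F [-0.8  0.2  0.6] w 56.0
shift cm (current axes) [-5.97  5.75 -8.28]
spin -0.38 shift after spin [-7.68  3.13 -8.28]
[ 0.5499109  -0.09517923  0.        ]
```

Emit:
play_rows(motion=[[0,0,0,-1.5,0],[0,0,0,-2.5,0],[0,0,0,-2.5,0],[0,0,0,-2,0],[0,0,0,0,-0.18],[0,0,0,0,-0.18],[0,-2.5,1,0,-0.02],[0,-2.5,1,0,0],[0,-2.6,1.1,0,0],[0,0,0,0,0],[0,0,0,0,0]])

```text
time: 15.88
position: [0.5489, -0.0935, 0.1276]
tool_rot: [-1.9, -2.502, -0.0]
ft_force: [0.4, 0.3, -0.4]
grip_width: 1.002
```

```bash
python3 -c "
from tgt import *
p=np.load('dock.npy')
delta([*dw(58,15,0)[:2],0.06],p[2]+.38)
"; python3 look.py 6 top,side; python3 -c "
from ov import *
p=np.load('dock.npy')
t=cv2.imread('pics/top6.png')[:,:,::-1]
crop(t,300,180,400,250,8,'pics/t6.png')
crop(cv2.imread('pics/side6.png')[:,:,::-1],280,130,400,240,6,'pics/s6.png')
"
```

```text
t 15.88 pos [ 0.5489 -0.0935  0.1276] tooly ang 0.2716 z [ 0.  0. -1.] q [ 0.7   0.26 -0.66  1.79  0.17  1.15  0.26] F [ 0.4  0.3 -0.4] w 87.2
shift cm (current axes) [-0.19  0.06  6.76]
spin 0.001 shift after spin [-0.19  0.06  6.76]
```

View pics/t6.png

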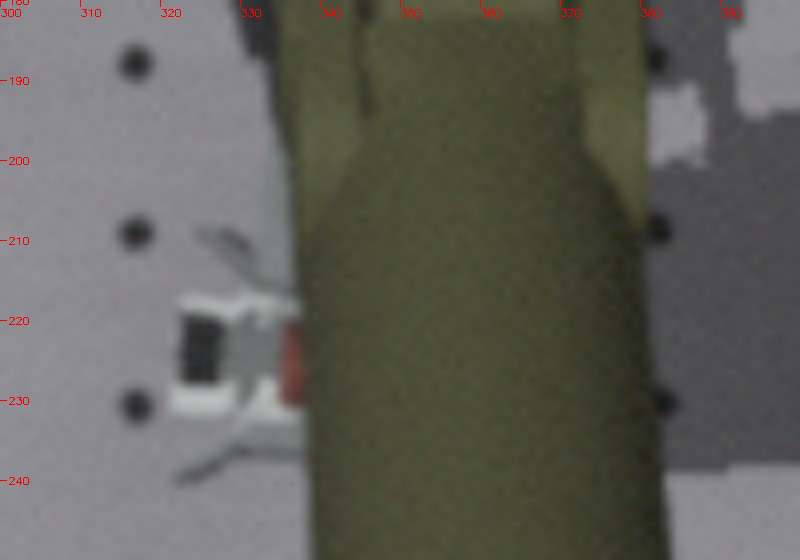

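View pics/s6.png

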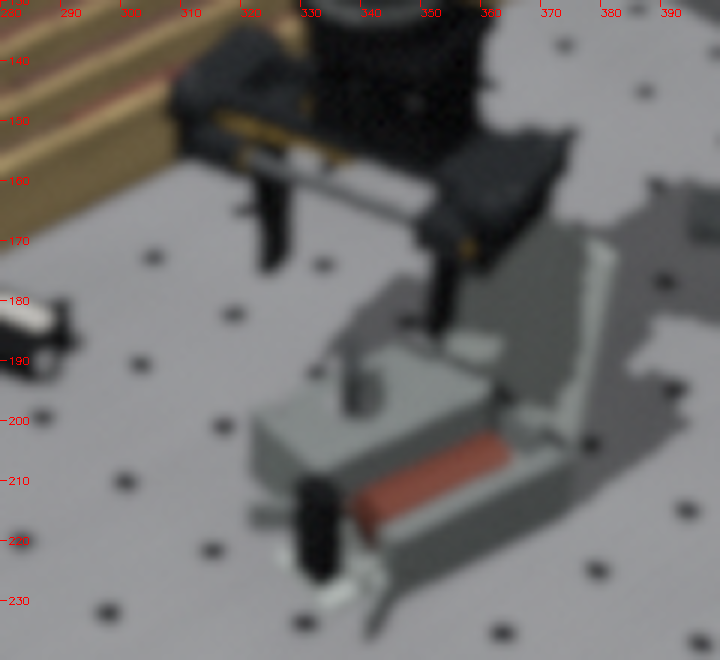

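Emit:
play_rows(motion=[[0,-0.22,0.06,1.5,0],[0,0,0,1.5,0],[0,0,0,1.2,0],[0,0,0,0.8,0],[0,0,0,0,0]])

```text
time: 16.6
position: [0.5496, -0.0961, 0.0762]
tool_rot: [-1.9, -2.5, 0.001]
ft_force: [-0.3, -1.3, 0.3]
grip_width: 0.998
```

```bash
python3 -c "
from tgt import *
p=np.load('dock.npy')
delta([*dw(58,15,0)[:2],0.06],p[2]+.38)
"; python3 look.py 7 side; python3 -c "
from ov import *
crop(cv2.imread('pics/side7.png')[:,:,::-1],280,130,400,240,6,'pics/s7.png')
"
```

```text
t 16.6 pos [ 0.5496 -0.0961  0.0762] tooly ang 0.2712 z [-0.001  0.001 -1.   ] q [ 0.68  0.32 -0.64  1.84  0.22  1.05  0.23] F [-0.3 -1.3  0.3] w 86.8
shift cm (current axes) [0.08 0.05 1.62]
spin 0.001 shift after spin [0.08 0.05 1.62]
```

View pics/s7.png

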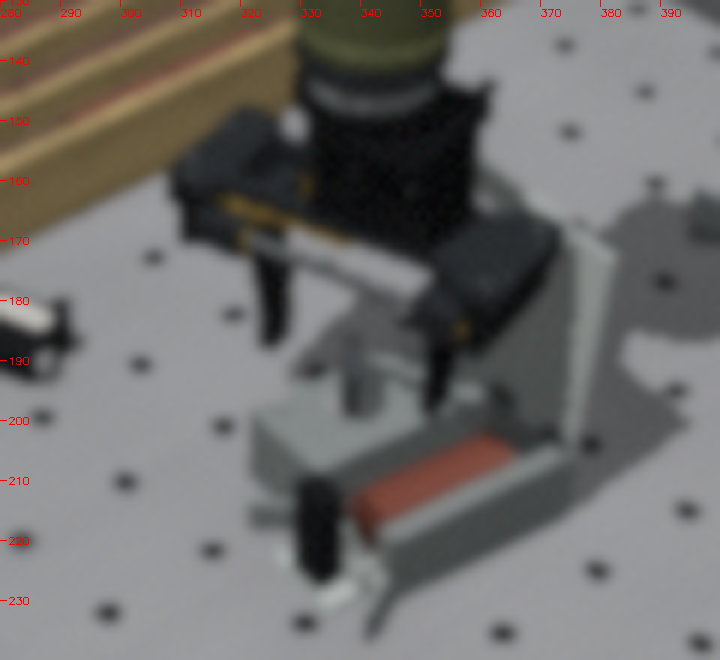

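Fingers straddle the stud (wing at about px 340,195), no contact with the gate. Go down and close.

Emit:
play_rows(motion=[[0,0.05,0.05,0.8,0],[0,0,0,0.8,0],[0,0,0,0,0],[0.4,0,0,0,0],[0.6,0,0,0,0],[0.7,0,0,0,0],[0.8,0,0,0,0],[0.9,0,0,0,0],[1,0,0,0,0],[1,0,0,0,0],[1,0,0,0,0]], force=15)

```text
time: 18.02
position: [0.5512, -0.0956, 0.0613]
tool_rot: [1.9, 2.501, 0.001]
ft_force: [2.3, -0.5, -0.7]
grip_width: 0.174
```

```bash
python3 -c "
from tgt import *
p=np.load('dock.npy')
delta([*dw(58,15,0)[:2],0.06],p[2]); print(ctrl.get_state()['torque'])
"; python3 look.py 8 side; python3 -c "
from ov import *
crop(cv2.imread('pics/side8.png')[:,:,::-1],280,130,400,240,6,'pics/s8.png')
"
```

```text
t 18.02 pos [ 0.5512 -0.0956  0.0613] tooly ang 0.2714 z [ 0.001 -0.    -1.   ] q [ 0.67  0.34 -0.63  1.85  0.23  1.02  0.21] F [ 2.3 -0.5 -0.7] w 15.1
shift cm (current axes) [ 0.07 -0.11  0.13]
spin 0.381 shift after spin [ 0.02 -0.13  0.13]
[ 0.01948102 -0.48962352  0.13150042]
```

View pics/s8.png

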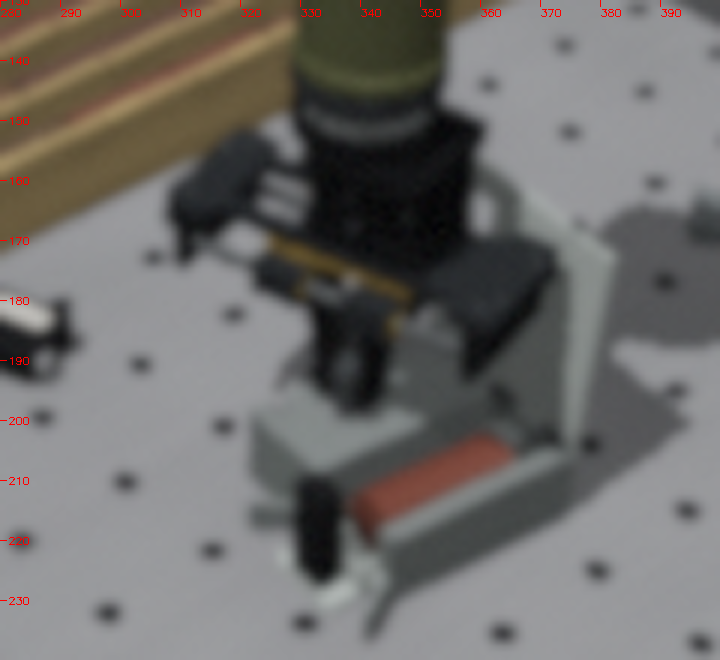

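Emit:
play_rows(motion=[[1,0,0.1,0,0],[1,0,0,0,0.03],[1,0,0,0,0.03],[1,0,0,0,0]], force=30)

```text
time: 18.58
position: [0.5512, -0.0958, 0.0612]
tool_rot: [-1.976, -2.442, 0.002]
ft_force: [-2.1, -1.4, 3.7]
grip_width: 0.113
```

```bash
python3 -c "
from tgt import *
p=np.load('dock.npy')
delta([*dw(58,15,0)[:2],0.06],p[2]); print(ctrl.get_state()['torque'])
"
```

```text
t 18.57 pos [ 0.5512 -0.0958  0.0612] tooly ang 0.2102 z [-0.001 -0.001 -1.   ] q [ 0.66  0.34 -0.62  1.85  0.23  1.03  0.16] F [-2.1 -1.4  3.7] w 9.8
shift cm (current axes) [ 0.08 -0.11  0.12]
spin 0.32 shift after spin [ 0.05 -0.13  0.12]
[-0.34944526  0.33546189 -0.02980582]
```

Emit:
play_rows(motion=[[1,0,0,0,0.08],[1,0,0,0,0.08],[1,0,0,0,0.08],[1,0,0,0,0.08],[1,0,0,0,0],[1,0,0,0,0],[1,0,0,0,0]])

```text
time: 19.45
position: [0.551, -0.0957, 0.0612]
tool_rot: [-2.338, -2.098, 0.002]
ft_force: [-2.7, -1.5, 4.9]
grip_width: 0.111
```

```bash
python3 -c "
from tgt import *
p=np.load('dock.npy')
delta([*dw(58,15,0)[:2],0.06],p[2]); print(ctrl.get_state()['torque'])
"
```

```text
t 19.45 pos [ 0.551  -0.0957  0.0612] tooly ang -0.1077 z [-0.001 -0.001 -1.   ] q [ 0.62  0.33 -0.57  1.85  0.21  1.02 -0.14] F [-2.7 -1.5  4.9] w 9.6
shift cm (current axes) [ 0.04 -0.11  0.12]
spin 0.002 shift after spin [ 0.04 -0.11  0.12]
[-0.32331081  0.65691794 -0.0053126 ]
```

Emit:
play_rows(motion=[[0.8,0,0,0,0],[0.5,0,0,0,0],[0,0,0,0,0],[0,0,0,0,0],[0,0,0,0,0],[0,0,0,-1.5,0],[0,0,0,-2,0],[0,0,0,-3,0],[0,0,0,-3,0],[0,0,0,-3,0],[0,0,0,-2,0],[0,0,0,0,0]])

```text
time: 20.95
position: [0.553, -0.0954, 0.2093]
tool_rot: [2.336, 2.094, 0.004]
ft_force: [-0.3, 0.3, -0.3]
grip_width: 1.001
```

```bash
python3 -c "
from tgt import *
p=np.load('dock.npy')
delta([*dw(0,-110,0)[:2],0.2],p[2])
"; python3 look.py 9 side,top; python3 -c "
from ov import *
p=np.load('dock.npy')
im=cv2.imread('pics/side9.png')[:,:,::-1]
crop(im,300,140,400,235,7,'pics/s9.png')
draw(im,'side',dockseg(p[3],0),p[:3],300,140,400,235,7,'pics/s9w.png')
"
```

```text
t 20.95 pos [ 0.553  -0.0954  0.2093] tooly ang -0.1089 z [ 0.005 -0.002 -1.   ] q [ 0.66  0.18 -0.6   1.69  0.11  1.29 -0.07] F [-0.3  0.3 -0.3] w 87.0
shift cm (current axes) [-12.51  -6.12   0.91]
spin 0.001 shift after spin [-12.51  -6.12   0.91]
```

View pics/s9.png

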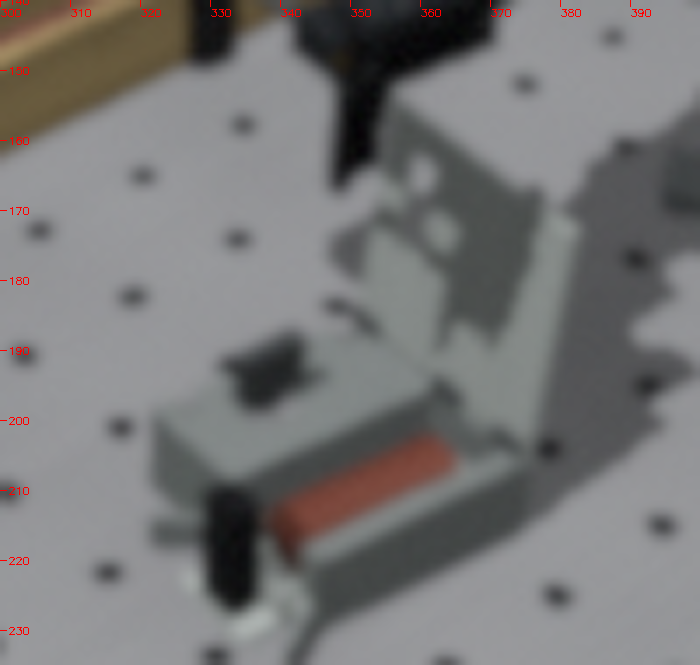

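View pics/s9w.png

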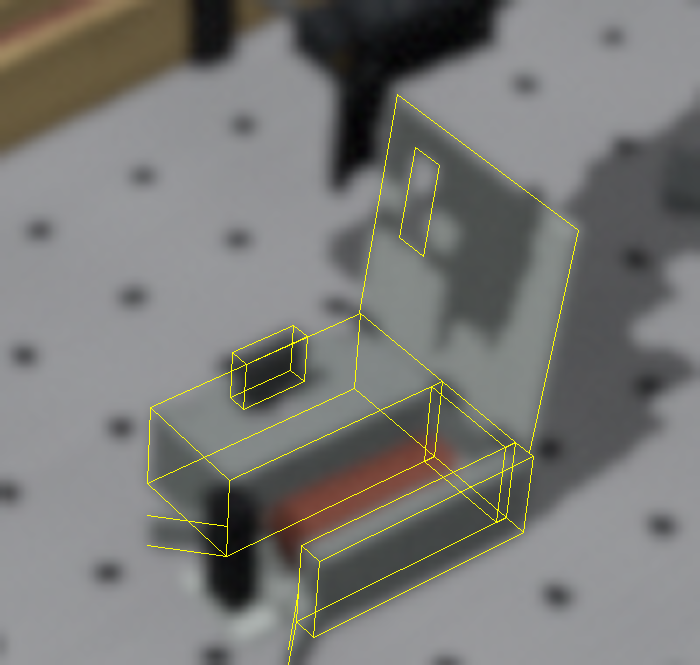

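Emit:
play_rows(motion=[[1,0,-2,0,0],[1,0,-2,0,0],[1,0,-2.1,0,0],[1,-3,0,0,0],[1,-3,0,0,0],[1,-3,0,0,0],[1,-3,0,0,0],[1,-1.3,0,0,0],[1,0,0,0,0],[1,0,0,0,0]], force=30)

```text
time: 22.3
position: [0.4767, -0.2193, 0.2059]
tool_rot: [-2.337, -2.099, -0.001]
ft_force: [0.2, 1.1, -0.2]
grip_width: 0.021
```

```bash
python3 -c "
from tgt import *
p=np.load('dock.npy')
delta([*dw(0,-112,0)[:2],0.157],p[2])
# planned TCP path in dock y,z
for a in (1.67,1.57,1.4,1.2,1.0,.8,.6,.4,.2,.1,.05,0):
    print(a,round(-58+101.5*np.cos(a)-2*np.sin(a)-9.5,1),round(48+101.5*np.sin(a)+2*np.cos(a)+8,1))
"; python3 look.py 10 side; python3 -c "
from ov import *
p=np.load('dock.npy')
im=cv2.imread('pics/side10.png')[:,:,::-1]
crop(im,300,100,430,235,5,'pics/s10.png')
"
```

```text
t 22.3 pos [ 0.4767 -0.2193  0.2059] tooly ang -0.1071 z [-0.     0.001 -1.   ] q [ 0.84  0.1  -0.48  1.78  0.05  1.28  0.24] F [ 0.2  1.1 -0.2] w 1.8
shift cm (current axes) [0.44 0.12 4.89]
spin 0.002 shift after spin [0.44 0.12 4.89]
1.67 -79.5 156.8
1.57 -69.4 157.5
1.4 -52.2 156.4
1.2 -32.6 151.3
1.0 -14.3 142.5
0.8 1.8 130.2
0.6 15.1 115.0
0.4 25.2 97.4
0.2 31.6 78.1
0.1 33.3 68.1
0.05 33.8 63.1
0 34.0 58.0
```

View pics/s10.png

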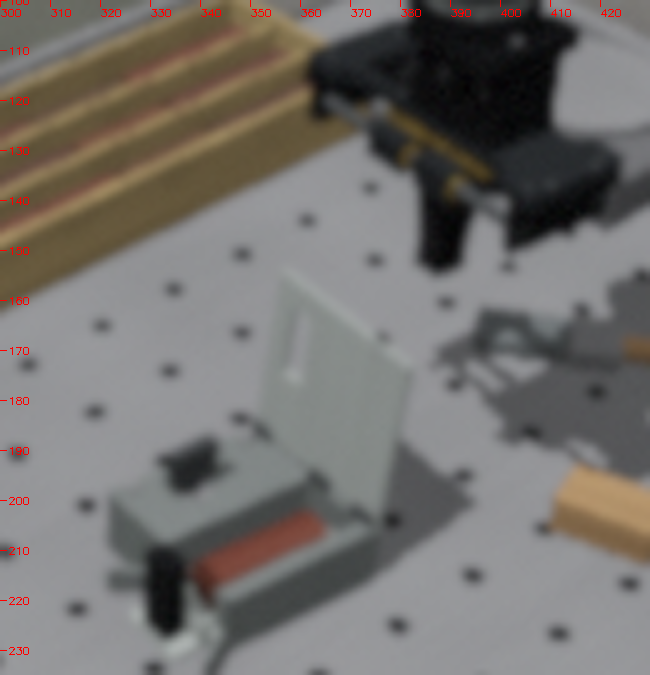

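Emit:
play_rows(motion=[[1,0,0.2,2,0],[1,0,0,2,0],[1,0,0,1,0],[1,1,0,0,0],[1,1,0,0,0],[1,1,0,0,0],[1,0.8,0,0,0],[1,0.8,0,0,0],[1,0.8,0,0,0],[1,0.8,0,0.05,0],[1,0,0,0,0]])

```text
time: 23.72
position: [0.4851, -0.1585, 0.1555]
tool_rot: [-2.337, -2.098, -0.0]
ft_force: [0.3, -0.5, -0.4]
grip_width: 0.003
```

```bash
cat > dp.py <<'E'
from tgt import *
p=np.load('dock.npy')
s=ctrl.get_state();q=s["position"]-[p[0],p[1],0];c,sn=np.cos(p[2]),np.sin(p[2])
print("dock xyz mm",((c*q[0]+sn*q[1])*1e3).round(1),((-sn*q[0]+c*q[1])*1e3).round(1),(q[2]*1e3).round(1),"F",s["ft_force"].round(1),"t",s["time"],"q",s["joint_positions"].round(2))
E
python3 dp.py; python3 look.py 11 side; python3 -c "
from ov import *
im=cv2.imread('pics/side11.png')[:,:,::-1]
crop(im,300,100,430,235,5,'pics/s11.png')
"
```

```text
dock xyz mm 0.5 -55.0 155.5 F [ 0.3 -0.5 -0.4] t 23.725 q [ 0.77  0.11 -0.53  1.87  0.06  1.18  0.11]
```

View pics/s11.png

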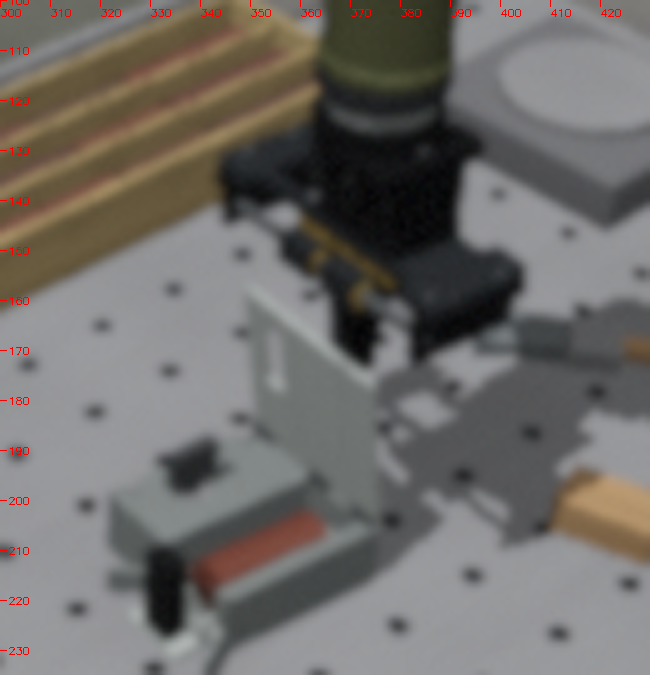

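Emit:
play_rows(motion=[[1,0.8,0,0.1,0],[1,0.8,0,0.2,0],[1,0.8,0,0.25,0],[1,0.9,0,0.4,0],[1,0.9,0,0.45,0],[1,0.8,0,0.6,0],[1,0.8,0,0.6,0],[1,0,0,0,0]])

```text
time: 24.78
position: [0.4914, -0.1006, 0.1291]
tool_rot: [-2.337, -2.098, -0.0]
ft_force: [-1.2, -1.3, 0.6]
grip_width: 0.007
```

```bash
python3 dp.py; python3 look.py 12 side; python3 -c "
from ov import *
im=cv2.imread('pics/side12.png')[:,:,::-1]
crop(im,300,100,430,235,5,'pics/s12.png')
"
```

```text
dock xyz mm 0.4 3.2 129.1 F [-1.2 -1.3  0.6] t 24.775 q [ 0.7   0.12 -0.58  1.92  0.07  1.12 -0.02]
```

View pics/s12.png

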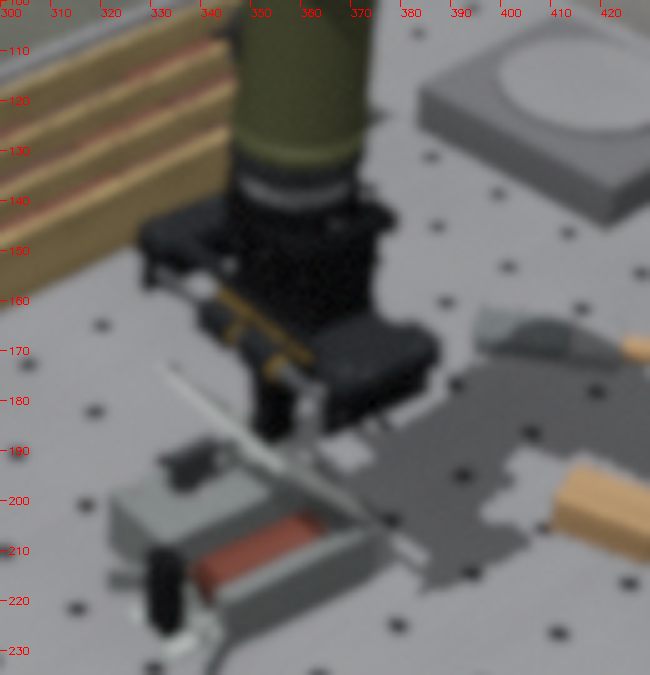

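Emit:
play_rows(motion=[[1,0.6,0,0.7,0],[1,0.6,0,0.8,0],[1,0.5,0,0.85,0],[1,0.5,0,0.9,0],[1,0.3,0,0.9,0],[1,0.3,0,1,0],[1,0,0,0,0]])

```text
time: 25.7
position: [0.4942, -0.0736, 0.0772]
tool_rot: [-2.338, -2.097, 0.001]
ft_force: [1.0, 1.1, 2.7]
grip_width: 0.005
```

```bash
python3 dp.py; python3 look.py 13 side; python3 -c "
from ov import *
im=cv2.imread('pics/side13.png')[:,:,::-1]
crop(im,300,100,430,235,5,'pics/s13.png')
"
```

```text
dock xyz mm 0.2 30.4 77.2 F [1.  1.1 2.7] t 25.7 q [ 0.65  0.18 -0.6   1.98  0.12  1.02 -0.11]
```

View pics/s13.png

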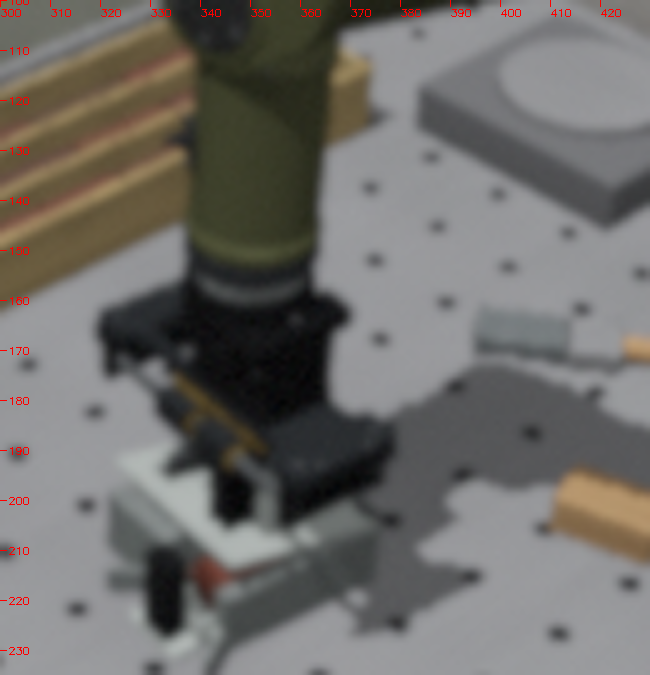

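Emit:
play_rows(motion=[[1,0.15,0,0.5,0],[1,0.1,0,0.5,0],[1,0.1,0,0.4,0],[1,0,0,0.3,0],[1,0,0,0,0]])

```text
time: 26.38
position: [0.4945, -0.0712, 0.0608]
tool_rot: [2.34, 2.096, -0.001]
ft_force: [-2.2, -1.7, 2.6]
grip_width: 0.002
```

```bash
python3 dp.py
```

```text
dock xyz mm 0.4 32.7 60.8 F [-2.2 -1.7  2.6] t 26.375 q [ 0.64  0.21 -0.59  1.99  0.14  0.98 -0.13]
```

Emit:
play_rows(motion=[[1,0,0,0.15,0],[1,0,0,0.15,0],[1,0,0,0,0],[1,0,0,0,0]])

```text
time: 26.88
position: [0.4947, -0.0711, 0.0584]
tool_rot: [2.339, 2.097, -0.002]
ft_force: [-2.9, -2.8, 6.5]
grip_width: 0.004
```

Emit:
play_rows(motion=[[1,0,0,0.15,0],[1,0,0,0.1,0],[1,0,0,0,0],[1,0,0,0,0]])

```text
time: 27.38
position: [0.4948, -0.0711, 0.0582]
tool_rot: [2.339, 2.096, -0.004]
ft_force: [-10.4, -2.0, 25.4]
grip_width: 0.007
```

```bash
python3 dp.py
```

```text
dock xyz mm 0.6 32.9 58.2 F [-10.4  -2.   25.4] t 27.375 q [ 0.64  0.21 -0.59  1.99  0.15  0.98 -0.14]
```

Emit:
play_rows(motion=[[1,0,0,-0.1,0],[1,0,0,0,0],[1,0,0,0,0],[1,0,0,0,0]])

```text
time: 27.88
position: [0.4947, -0.0711, 0.0583]
tool_rot: [2.339, 2.096, -0.003]
ft_force: [-8.2, -3.3, 17.1]
grip_width: 0.009
```

```bash
python3 dp.py; python3 look.py 14 side,top; python3 dp.py; python3 -c "
from ov import *
im=cv2.imread('pics/side14.png')[:,:,::-1]
crop(im,280,130,400,240,6,'pics/s14.png')
crop(cv2.imread('pics/top14.png')[:,:,::-1],300,180,400,250,8,'pics/t14.png')
"
```

```text
dock xyz mm 0.5 32.9 58.3 F [-8.2 -3.3 17.1] t 27.875 q [ 0.64  0.21 -0.59  1.99  0.14  0.98 -0.14]
dock xyz mm 0.5 32.9 58.2 F [-7.2 -2.9 17.1] t 27.975 q [ 0.64  0.21 -0.59  1.99  0.14  0.98 -0.14]
```

View pics/s14.png

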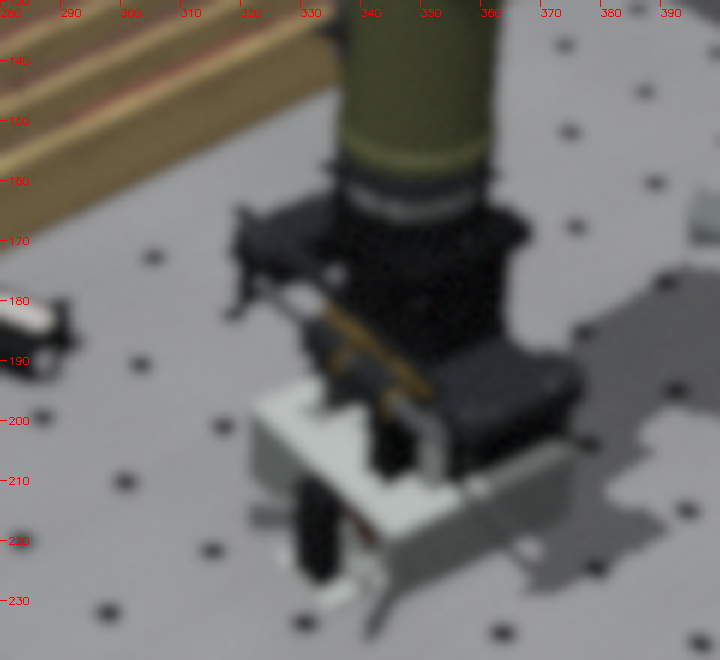

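View pics/t14.png

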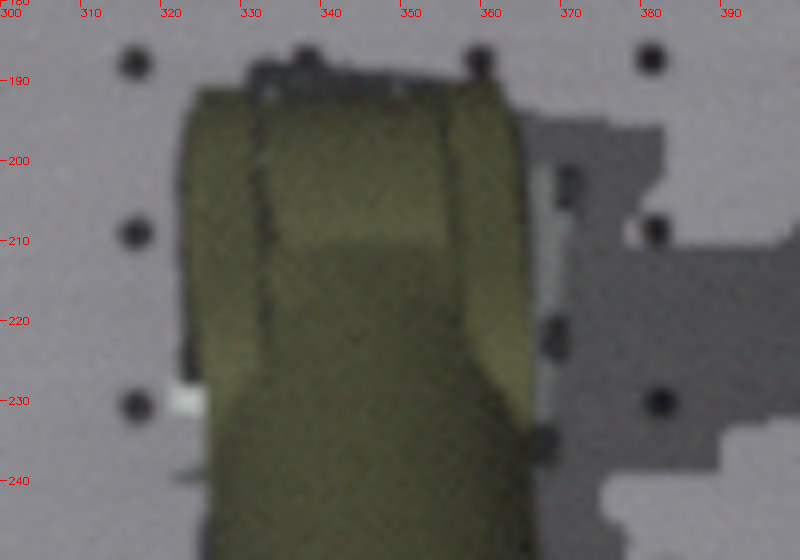

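View pics/top14.png

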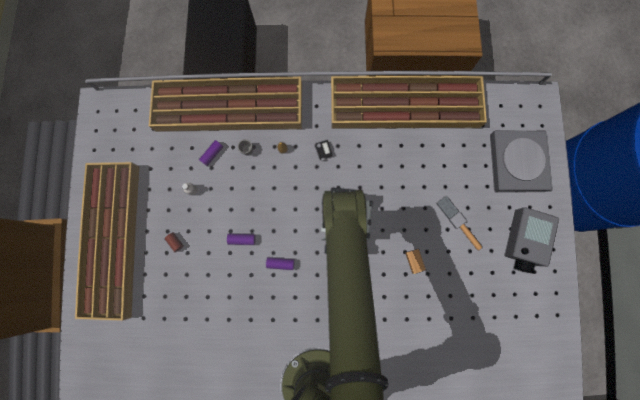

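```bash
python3 -c "
from h import *
print(ticket.close_job()); s=ctrl.get_state(); print(s['position'],s['ft_force'],s['time'])"
```

```text
the job is handed in; nothing more can be done
None
the job is handed in; nothing more can be done
```

The job is handed in at about 28 s of the 59 s allowed, with the arm still pressing the gate shut. No verdict was reported.

- **Tray:** I slid it by its handle into the holder until it stalled against the stop, with about 12 N of resistance. The handle sat about 2 mm from the predicted home point. The picture taken after I let go shows the core still lying in the tray.
- **Stud:** It started at about 1.0 rad. I squared the wing in the jaws and turned it to about 0. A model drawn over the side image at 0 rad matched the wing after I released it.
- **Gate:** I pushed it over from behind with the closed fingers and pressed it down at the middle of the bay. Contact went solid with the fingertips at about 50 mm height, which is where a shut gate should be. The last readings showed about 17 N of downward press, and the side picture shows the gate flat on the holder.
- **Bystanders:** In the last top picture they all appear to be where they started.

My checks left three small points:
- The dock position from the images was about 1 mm off in x, compared with where the tray and stud were felt.
- The final press also reads about 8 N sideways, which I take to be friction.
- The wing in the gate's slot was hidden by the gripper at the end, so I infer that it is through from the gate sitting flat.

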